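Open the quick-release vice to its stop

TASK

Open the quick-release vice on the bench fully, ready for the next pump part: press the round button on the sliding jaw all the way down and keep it down while you push the jaw back until its rear lug meets the end bracket of the bed, then let the button spring up so that the jaw locks there. Do not force the jaw against its lock or its stop, and leave the loose pump parts and the aluminium jaw cover lying where they are.

Things in the scene. Friction and masses are not known exactly. Their poses are not given: they have to be found in the camera images.
- vice: Quick-release machine vice, grey iron and steel, bolted to the bench. Origin on the bench under mid-bed; +y runs level along the bed from fixed jaw to end bracket, the way the sliding jaw opens; x across. Mm: bed 104 wide, y -121 to 133, ways z 42; fixed jaw y -121 to -85, z to 88; end bracket (end stop) y 115 to 133, z to 66; cross bar to y 162, z below 40; bolted ears x to +-77, z below 25.
- jaw (a joint): Travel of the sliding jaw along the vice's +y, m: 0 jaws shut, 0.100 fully open with its rear lug against the end bracket. Mass about 1.8 kg; slides with 1.5 to 3 N once released. While the button is up, the half-nut under the jaw stands in the screw's thread (pitch 8 mm) and locks the jaw, with up to 2 mm of play. It also catches there when the button is let go at the end stop.
- jaw_face (a point): Middle of the sliding jaw's flat gripping face, z 67 (all z above the bench). Measured from this face along +y: jaw block 0 to 34, 104 wide, top at z 88; open trough 34 to 86 with floor at z 58 and no side walls; rear lug 86 to 100, 70 wide, top at z 82.
- button_top (a point): Centre of the flat top of the release button, moving with it: black, round, 30 diameter, in the trough of the sliding jaw, 64 behind the jaw face; its centre is 22 ahead of the rear lug's inner wall. Button up: top at z 73, 15 above the trough's floor; fully down: z 66.
- release (a joint): How far the button is pressed down, m: 0 up (locked), 0.007 fully down against its stop. It starts to move at 4 N and needs 7 N fully down; it springs back when let go. The half-nut is clear of the thread, and the jaw free, when the button is pressed 0.0045 or more.
- lug_back (a point): Middle of the outer face of the sliding jaw's rear lug, z 62.
- stop_face (a point): Middle of the end bracket's inner face, z 62; lug_back meets this point when the vice is fully open.
- soft_jaw: Loose aluminium angle (jaw cover), 100 long, legs 35, 4 thick, hung over the fixed jaw: one leg lies on its top (to z 92), the other hangs down its face. Origin at z 88 at the outer corner of the fixed jaw's face. To be left alone.
- barrel: Loose steel pump cylinder barrel, 84 diameter, 62 high, standing on the bench. Origin: centre of its underside. To be left alone.
- piston: Loose steel pump piston standing on its brass slipper foot, 32 diameter at the foot, 72 high. Origin: centre of its underside. To be left alone.
- thrust_ring: Loose dark steel ring lying flat, 76 outside, 46 inside, 7 thick. Origin: centre of its underside. To be left alone.

How it is judged:
By the outcome, as a careful person would: the job done as asked, in the order asked, and still so for the second after the job is handed in, with the robot touching nothing.
It also fails if it takes over 38 s, if anything falls off the work surface, if the arm or the gripper's body presses on something with over 40 N, if the wrist force passes 120 N, or if a joint passes its speed limit or range.

ROBOT

A 6-joint arm with a two-finger parallel gripper is mounted at the origin on the work surface. World frame = base frame: x ahead of the robot, y to its left, z up, the work surface at z = 0. Lengths are in m, angles in rad, forces in N, time in s.
With the tool pointing down it reaches from about 0.25 to 0.85 m from the base axis. Payload 12.5 kg.
Tool frame: the origin (TCP) lies between the finger pads; the fingertips stand 14 mm ahead of it and the grasp point (between the pads) lies 5 mm behind it; z points along the fingers, y is the direction in which the jaws open and shut (so a half turn about z gives the same grasp; the last joint's range is limited). The gripper opens to 93 mm and grips with 3 to 60 N. Pads are 15 mm wide; open, the fingers measure 128 mm over their backs; the gripper's body (75 mm by 188 mm) begins 65 mm behind the grasp point.
Start: joints at [1.111, 0.351, 1.652, -0, 1.139, -0.085], TCP at [0.201, 0.512, 0.233] pointing down, gripper open.
Joint ranges: [-2.75, 2.75], [-0.79, 2.1], [0.01, 2.65], [-1.57, 4.71], [0.07, 3.14], [-2.87, 2.87]. Speed limits (rad/s): [2.22, 2.22, 2.79, 3.14, 3.14, 3.14].

INTERFACE

Orientations are given as a unit quaternion [w, x, y, z].
In Python, from rig import ctrl gives the robot as it stands.
- The arm moves only by the tool jog_arm, never from a script. Its argument "moves" is a list of rows, each a list of 3 entries, a list of its own where there are three numbers: the shift along the tool's x, y, z in mm, then the turn about the tool's z in rad, then the opening in per cent of the stroke, from 0 (shut) to 100 (fully open). A call has 1 to 12 rows; each row is the pose to reach, as a shift and turn from the pose commanded when the call began, along the tool's axes at that moment; what a row does not reach only later rows make up. A row lasts 1/12 s, in which the tool goes at most 41.7 mm and 7.16 degrees, less where a joint would pass 70% of its speed; a pose out of reach is approached as far as the arm can. A call with a gripper value outside its range is refused whole. The fingers move at their own pace and stop on an object; "grip_force" is the grip in N (left out, the last holds). Time passes only in rows, so rows that repeat a pose let the fingers close. It gives the time, the measured TCP pose, the force and the opening at its end, in the units of the state.
- ctrl.state(): the state, without advancing time (a new reading comes with each control period).
- ctrl.snapshot(name): name is "scene" or "top" or "wrist"; returns a dict with "color" (420x560x3 uint8, red, green, blue), "fovy" (degrees; the focal length in pixels is half the picture's height over the tangent of half this angle, whatever the lens; pixels are square), "cx", "cy" (the principal point, pixels), "T" (4x4, takes a point from camera to world coordinates); the wrist camera has in their place "tool_from_camera" (4x4, takes a point from camera to tool coordinates, whose origin is the TCP and whose axes are the flange's). Camera axes: x right, y up, looking along -z (the intrinsics and any distortion apply to the point x, -y, -z); pixel columns grow to the right and rows downward; lengths in m; the calibration is good to about 2 mm. A picture is of the moment at which its call begins: read the wrist's pose just before it. There is no depth.
- ctrl.sign_off(): hands the job in, once; it reports no verdict.
The state is a dict: "t": time; "joint_positions": joint angles; "qd": joint speeds; "tau": joint torques, N m; "position": TCP position; "ee_rot": TCP orientation; "contact_force": force on the tool from outside, world axes, zero at the start; "ft_torque": the same for the moment, N m; "opening": opening from 0.0 (shut) to 1.0 (fully open).
Only numpy, scipy, OpenCV 4.12 (cv2) and the standard library are available. Lean on these libraries where they do the work, as an engineer would, in place of code of your own. Each camera call takes 0.05 s, during which the arm holds its last target. There are 200 camera calls.

## Working session

There is one attempt and no reset: what is moved stays moved. The work goes in short steps, Python scripts to look and compute and a tool call to move; the robot and the scene stay as the last step left them, time stands still between calls to the robot, and variables do not carry over. Pictures are saved under pics/ and viewed, on a budget of 10 in all, crops included, one or two more only if the job needs it, and the job is handed in when it is done.

Besides the shell and the picture viewer there is one more tool, called by a JSON object that holds its "method" and its "body", one argument or row to a line. jog_arm: Moves the arm, as the interface text tells. Its arguments: {"type":"object","properties":{"moves":{"type":"array"},"grip_force":{"type":"number"}},"required":["moves"]}

```bash
mkdir -p pics; ls
python3 - <<'E'
from rig import ctrl
import cv2,numpy as np,pickle
s=ctrl.state();print({k:np.round(v,3) for k,v in s.items()})
d={}
for n in("scene","top","wrist"):
    d[n]=ctrl.snapshot(n);c=d[n]
    print(n,c["fovy"],c["cx"],c["cy"],[k for k in c if k!="color"]);print(np.round(c.get("T",c.get("tool_from_camera")),3))
pickle.dump((s,d),open("d0.pkl","wb"))
cv2.imwrite("pics/scene0.png",d["scene"]["color"][:,:,::-1]);cv2.imwrite("pics/top0.png",d["top"]["color"][:,:,::-1])
E
```

```text
pics
{'t': np.float64(0.0), 'joint_positions': array([ 1.111,  0.351,  1.652, -0.   ,  1.139, -0.085]), 'qd': array([-0.   , -0.001, -0.002, -0.001, -0.   , -0.   ]), 'tau': array([ 1.0000e-03, -4.9732e+01, -2.8527e+01,  7.0000e-02,  2.6000e-02,
       -0.0000e+00]), 'position': array([0.201, 0.512, 0.232]), 'ee_rot': array([-0.   ,  0.186,  0.982, -0.001]), 'contact_force': array([-0.503, -0.003, -0.069]), 'ft_torque': array([-0.003,  0.014,  0.016]), 'opening': np.float64(1.001)}
scene 45.87288510410614 277.11980229933516 205.17585817810917 ['fovy', 'cx', 'cy', 'T']
[[ 0.548 -0.685  0.481  0.954]
 [ 0.836  0.44  -0.326 -0.255]
 [ 0.012  0.581  0.814  0.723]
 [ 0.     0.     0.     1.   ]]
top 55.20942972912866 272.50068675791954 209.1756026420643 ['fovy', 'cx', 'cy', 'T']
[[-0.012  0.985 -0.175  0.442]
 [-1.    -0.012  0.002 -0.014]
 [-0.001  0.175  0.985  0.881]
 [ 0.     0.     0.     1.   ]]
wrist 65.05165965318109 279.9775729746524 209.87628710744704 ['fovy', 'cx', 'cy', 'tool_from_camera']
[[ 0.     0.969  0.246  0.069]
 [ 1.    -0.     0.001 -0.   ]
 [ 0.001  0.246 -0.969 -0.152]
 [ 0.     0.     0.     1.   ]]
```

View pics/top0.png

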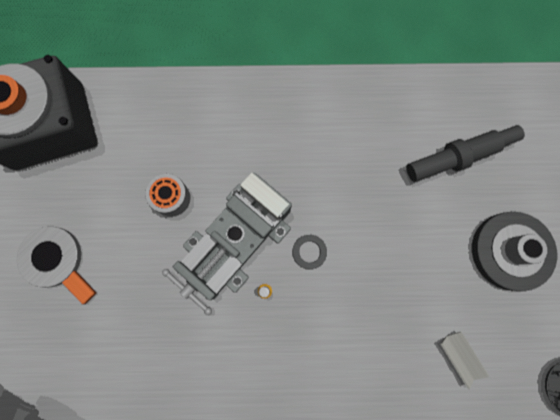

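View pics/scene0.png

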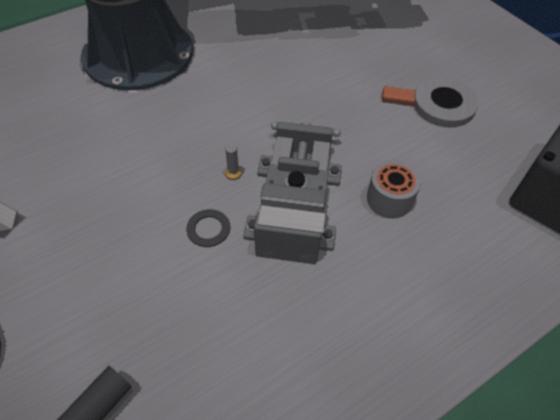

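Top view: vice with button at about (235,234), soft jaw at (262,195), end bracket near (195,280), piston (264,291), ring (310,252) and barrel (167,195). The scene view agrees, with the button at (296,180).

```bash
cat > h.py <<'E'
import numpy as np,cv2,pickle
def ray(c,u,v,T=None):
    T=c["T"] if T is None else T
    f=c["color"].shape[0]/2/np.tan(np.radians(c["fovy"])/2)
    d=T[:3,:3]@np.array([(u-c["cx"])/f,-(v-c["cy"])/f,-1]);return T[:3,3],d
def onz(c,u,v,z,T=None):
    o,d=ray(c,u,v,T);return o+d*(z-o[2])/d[2]
def two(a,b):
    (o,d),(p,e)=a,b
    s=np.linalg.lstsq(np.c_[d,-e],p-o,rcond=None)[0];x,y=o+s[0]*d,p+s[1]*e
    return (x+y)/2,np.linalg.norm(x-y)
def blob(c,u,v,r,thr):
    g=c["color"].max(2);m=np.zeros_like(g);m[v-r:v+r,u-r:u+r]=(g[v-r:v+r,u-r:u+r]<thr)
    n,l,st,ce=cv2.connectedComponentsWithStats(m);i=1+np.argmax(st[1:,4]);return ce[i],st[i]
E
python3 - <<'E'
from h import *
s,d=pickle.load(open("d0.pkl","rb"))
t,sc=d["top"],d["scene"]
for thr in(35,50):
    a,sa=blob(t,235,234,12,thr);b,sb=blob(sc,296,180,12,thr)
    print(thr,a,sa,onz(t,*a,.073),b,sb,onz(sc,*b,.073),two(ray(t,*a),ray(sc,*b)))
# soft jaw top
g=t["color"].min(2);m=np.zeros_like(g);m[165:230,230:300]=g[165:230,230:300]>185
n,l,st,ce=cv2.connectedComponentsWithStats(m);i=1+np.argmax(st[1:,4]);r=cv2.minAreaRect(np.argwhere(l==i)[:,::-1].astype(np.float32))
print(st[i],r);P=np.array([onz(t,*p,.092) for p in cv2.boxPoints(r)]);print(P.round(4),[np.linalg.norm(P[k]-P[k-1]) for k in range(4)])
cv2.imwrite("pics/crop.png",cv2.resize(t["color"][160:325,150:330,::-1],None,fx=4,fy=3.6,interpolation=cv2.INTER_CUBIC) if 0 else cv2.resize(t["color"][165:315,155:335,::-1],None,fx=4,fy=4,interpolation=cv2.INTER_CUBIC))
E
```

```text
35 [229.71428571 230.71428571] [229 229   3   5   7] [0.54253018 0.07188232 0.073     ] [295.8972973 178.6972973] [289 171  15  16 185] [0.54213108 0.06190948 0.073     ] (array([0.54098369, 0.06829497, 0.06871509]), np.float64(0.008989080798163152))
50 [234.28125  233.078125] [228 227  13  13 128] [0.53760314 0.06261519 0.073     ] [296.04072398 178.30769231] [288 170  17  17 221] [0.54157407 0.06258332 0.073     ] (array([0.5385324 , 0.06381815, 0.06873583]), np.float64(0.0017935677759577512))
[242 174  46  42 752] ((264.1117858886719, 193.9529571533203), (47.83317184448242, 15.83592414855957), 40.601295471191406)
[[ 0.6339  0.0481  0.092 ]
 [ 0.6587  0.0272  0.092 ]
 [ 0.5935 -0.0453  0.092 ]
 [ 0.5694 -0.0243  0.092 ]] [np.float64(0.09696708344240192), np.float64(0.03241047104113813), np.float64(0.09749629774887034), np.float64(0.03195105481258613)]
```

View pics/crop.png

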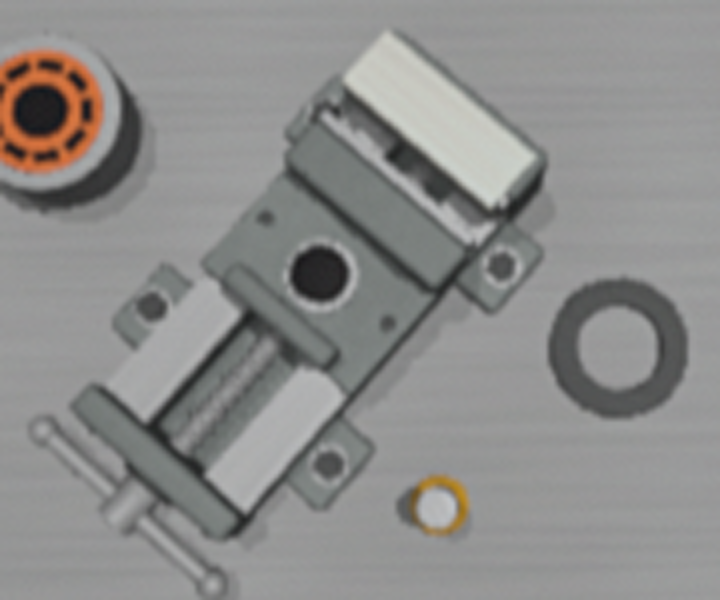

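The button rays from the two views meet within 2 mm, at about (0.5385, 0.063). That puts the jaw travel at about 20 mm, with about 80 mm still to go. The vice's +y is at about 139° in world. I'll move above the button with the fingers shut and the tool's y along the bed.

{"method": "jog_arm", "body": {
  "moves": [
    [[-35,-20,0],-0.1,0],
    [[-75,-45,5],-0.2,0],
    [[-110,-70,10],-0.32,0],
    [[-145,-90,15],-0.44,0],
    [[-180,-110,20],-0.55,0],
    [[-215,-132,25],-0.67,0],
    [[-250,-154,30],-0.78,0],
    [[-285,-176,35],-0.9,0],
    [[-320,-197,40],-1.0,0],
    [[-355,-219,45],-1.12,0],
    [[-390,-240,50],-1.229,0],
    [[-420,-260,50],-1.229,0]
  ],
  "grip_force": 20
}}

```text
t: 1.15
position: [0.4712, 0.1511, 0.1854]
ee_rot: [-0.0, -0.417, 0.909, 0.0]
contact_force: [1.1, 0.2, -0.3]
opening: 0.19
```

{"method": "jog_arm", "body": {
  "moves": [
    [[7,-34,0],0,0],
    [[14,-67,0],0,0],
    [[14,-67,0],0,0],
    [[14,-67,0],0,0],
    [[14,-67,0],0,0],
    [[14,-67,0],0,0]
  ]
}}

```text
t: 1.65
position: [0.5114, 0.0987, 0.1857]
ee_rot: [-0.0, -0.415, 0.91, 0.0]
contact_force: [-0.2, -0.4, -0.0]
opening: 0.006
```

Run:
```python
from rig import ctrl
from h import *
from scipy.spatial.transform import Rotation as R
s=ctrl.state();c=ctrl.snapshot("wrist")
T=np.eye(4);q=s["ee_rot"];T[:3,:3]=R.from_quat(q,scalar_first=True).as_matrix();T[:3,3]=s["position"]
pickle.dump((T,c),open("w1.pkl","wb"))
W=T@c["tool_from_camera"]
print(s["t"],T.round(4),s["opening"],s["contact_force"])
# expected pixel of the button
f=210/np.tan(np.radians(c["fovy"])/2);p=np.linalg.inv(W)@[.5385,.063,.073,1];print(c["cx"]-f*p[0]/p[2],c["cy"]+f*p[1]/p[2])
cv2.imwrite("pics/w1.png",c["color"][:,:,::-1])
```

```text
1.65 [[-6.561e-01 -7.547e-01 -5.000e-04  5.114e-01]
 [-7.547e-01  6.561e-01  1.000e-04  9.870e-02]
 [ 3.000e-04  4.000e-04 -1.000e+00  1.857e-01]
 [ 0.000e+00  0.000e+00  0.000e+00  1.000e+00]] 0.0060346200323546685 [-0.19636297 -0.42871841 -0.00316107]
225.38617616947602 200.93391429618248
```

View pics/w1.png

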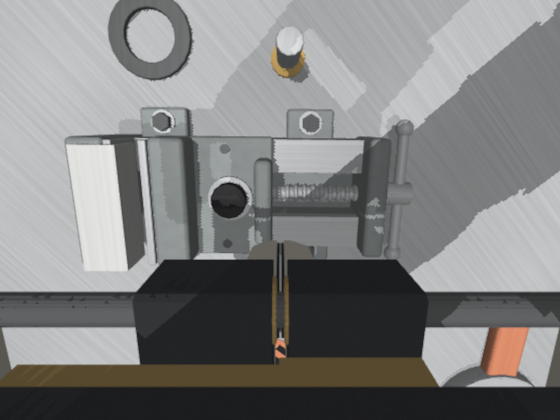

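The wrist picture shows the vice aligned with the tool: button at about (229,198), rear lug at columns 254–272, bracket inner edge at about column 360, and fingers shut at (281,250). I'll measure these in tool axes.

Run:
```python
from h import *
T,c=pickle.load(open("w1.pkl","rb"));W=T@c["tool_from_camera"];Ti=np.linalg.inv(T)
def tool(u,v,z): return (Ti@np.r_[onz(c,u,v,z,W),1])[:3]*1000
for thr in(50,70):
    b,st=blob(c,229,198,24,thr);print(thr,b,st,tool(*b,.073).round(1))
for r in (165,180,215,230): print(r,c["color"][r,245:280].mean(1).astype(int), c["color"][r,350:396].mean(1).astype(int))
for n,(u,v,z) in dict(bl=(211,198,.073),br=(248,198,.073),lug_in=(254,198,.082),lug_out=(272,198,.082),br_in=(358,190,.066),br_in2=(364,230,.066)).items(): print(n,tool(u,v,z).round(1))
```

```text
50 [229.48672566 204.36283186] [212 183  34  35 565] [  6.2 -40.7 112.7]
70 [228.65883555 199.99897855] [211 183  36  35 979] [  9.9 -41.2 112.7]
165 [142 143 143 142 142 142 142 141 128 112 118 127 134 138 140 140 140 139
 139 138 138 136 130 120 112  88  62  81 103 110 110 110 132 174 193] [105 105 106 105 106 105 105 104 105 104 105  99  76  57  59  58  58  57
  61  68  75  79  81  84  85  85  85  84  84  84  84  83  84  83  83  84
  83  81  79  82  93 100 102 103 100  90]
180 [141 141 141 141 141 141 141 141 123 106 115 125 131 136 139 140 140 141
 140 140 140 137 130 120 112  92  66  74  85  86  86  86  86  85  85] [ 84  79  66  58  56  57  58  59  57  58  57  58  57  57  57  58  57  61
  70  75  79  81  83  85  85  84  84  85  85  84  84  84  84  83  83  82
  79  79  94 105 105 105 104  92  85  97]
215 [106 103 103 118 145 159 134 136 158 122  72  77  79  82  83  83  83  84
  83  84  84  82  80  78  76  70  61  70  80  80  79  80  80  79  80] [ 77  78  77  77  77  77  71  62  56  57  59  64  65  65  76 101 116 124
 140 145 140 139 138 120 121 144 150 151 142 142 149 141 134 132 110  97
 103 103 102  99  89  87 100 109 118 126]
230 [103 104 103 135 157 156 156 156 156 127 100 100 114 115 101 100 101 101
 100 100 101  98  95  91  87  77  63 105 132 132 132 131 132 132 132] [128 128 128 128 128 128 128 100  56  57  57  58  57  62  74  86  93  96
 100 102 102 101 100 100 100 113 138 150 150 150 147 140 128 105  95 102
 101 103  97  88  95 105 114 122 130 132]
bl [ 11.6 -55.6 112.7]
br [ 11.6 -25.3 112.7]
lug_in [ 13.5 -19.6 103.7]
lug_out [ 13.5  -5.3 103.7]
br_in [ 17.   66.3 119.8]
br_in2 [-18.1  73.5 119.8]
```

Checks agree: button width 30.3 mm (given 30), lug wall about 21 mm behind the button centre (given 22), and gap to the bracket about 80 mm. Next I'll hover over the button, slightly toward the lug.

{"method": "jog_arm", "body": {
  "moves": [
    [[5,-20,20],0,0],
    [[10,-38,45],0,0],
    [[10,-38,65],0,0],
    [[10,-38,80],0,0],
    [[10,-38,86],0,0],
    [[10,-38,90],0,0],
    [[10,-38,90],0,0],
    [[10,-38,90],0,0],
    [[10,-38,90],0,0]
  ]
}}

```text
t: 2.45
position: [0.5346, 0.0657, 0.0968]
ee_rot: [0.001, -0.414, 0.91, -0.0]
contact_force: [-0.5, -0.0, 0.1]
opening: 0.009
```

Run:
```python
from rig import ctrl
from h import *
s=ctrl.state();print(s["t"],s["position"],s["contact_force"],s["opening"])
T,c=pickle.load(open("w1.pkl","rb"));print((np.linalg.inv(T)@np.r_[s["position"],1]*1000).round(1))
c=ctrl.snapshot("wrist");cv2.imwrite("pics/w2.png",c["color"][:,:,::-1])
```

```text
2.45 [0.5345951  0.06566031 0.09682837] [-0.48256751 -0.04543853  0.06402522] 0.00943572781718598
[   9.7  -39.2   88.9 1000. ]
```

View pics/w2.png

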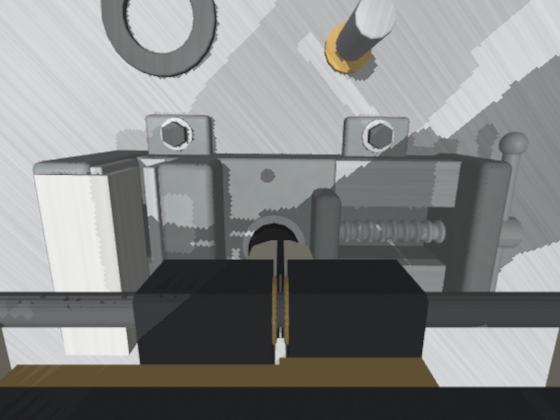

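The picture shows the fingertips (columns 250–312) over the button (275,230), just ahead of the lug wall. I'll press down slowly.

{"method": "jog_arm", "body": {
  "moves": [
    [[0,0,4],0,0],
    [[0,0,8],0,0],
    [[0,0,10],0,0],
    [[0,0,11],0,0],
    [[0,0,12],0,0],
    [[0,0,13],0,0],
    [[0,0,14],0,0],
    [[0,0,14],0,0],
    [[0,0,14],0,0]
  ]
}}

```text
t: 3.25
position: [0.5343, 0.0654, 0.082]
ee_rot: [0.0, -0.414, 0.91, -0.0]
contact_force: [-0.6, 1.1, 4.9]
opening: 0.007
```

{"method": "jog_arm", "body": {
  "moves": [
    [[0,0,1],0,0],
    [[0,0,1],0,0],
    [[0,0,2],0,0],
    [[0,0,2],0,0],
    [[0,0,2],0,0]
  ]
}}

```text
t: 3.67
position: [0.5344, 0.0653, 0.0803]
ee_rot: [0.0, -0.414, 0.91, -0.0]
contact_force: [-1.5, -0.4, 8.0]
opening: 0.005
```

{"method": "jog_arm", "body": {
  "moves": [
    [[0,0,0.5],0,0],
    [[0,0,1],0,0],
    [[0,0,1],0,0],
    [[0,0,1],0,0]
  ]
}}

```text
t: 4.0
position: [0.5348, 0.0651, 0.0802]
ee_rot: [0.001, -0.414, 0.91, -0.001]
contact_force: [-4.1, -2.9, 18.4]
opening: 0.006
```

The button is on its stop: z stopped falling while the force rose to 18 N. Now I'll push the jaw back gently.

{"method": "jog_arm", "body": {
  "moves": [
    [[0,1,0],0,0],
    [[0,2,0],0,0],
    [[0,4,0],0,0],
    [[0,6,0],0,0],
    [[0,8,0],0,0],
    [[0,10,0],0,0]
  ]
}}

```text
t: 4.5
position: [0.5276, 0.0714, 0.0802]
ee_rot: [0.001, -0.414, 0.91, -0.001]
contact_force: [-1.9, -4.4, 15.3]
opening: 0.002
```

{"method": "jog_arm", "body": {
  "moves": [
    [[0,3,0],0,0],
    [[0,7,0],0,0],
    [[0,12,0],0,0],
    [[0,17,0],0,0],
    [[0,22,0],0,0],
    [[0,27,0],0,0],
    [[0,32,0],0,0],
    [[0,37,0],0,0],
    [[0,42,0],0,0],
    [[0,46,0],0,0],
    [[0,49,0],0,0],
    [[0,50,0],0,0]
  ]
}}

```text
t: 5.5
position: [0.4899, 0.1048, 0.0801]
ee_rot: [0.001, -0.414, 0.91, -0.001]
contact_force: [-0.7, -2.6, 16.1]
opening: 0.007
```

Run:
```python
from rig import ctrl
from h import *
s=ctrl.state();print(s["t"],s["position"],s["contact_force"],s["opening"])
T,c=pickle.load(open("w1.pkl","rb"));print((np.linalg.inv(T)@np.r_[s["position"],1]*1000).round(1))
c=ctrl.snapshot("wrist");cv2.imwrite("pics/w3.png",c["color"][:,:,::-1])
```

```text
5.5 [0.48985696 0.10482471 0.08014348] [-0.72909016 -2.60654929 16.08705604] 0.007411277235167174
[   9.5   20.2  105.6 1000. ]
```

View pics/w3.png

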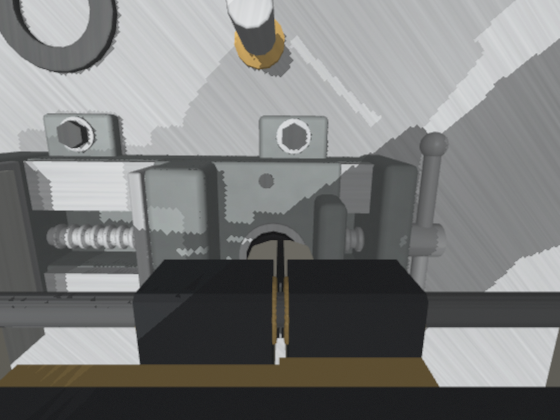

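The jaw is following the fingers, still seated on the button: lug at columns 315–345, bracket at 372. About 20 mm remains by measurement.

{"method": "jog_arm", "body": {
  "moves": [
    [[0,2,0],0,0],
    [[0,4,0],0,0],
    [[0,7,0],0,0],
    [[0,10,0],0,0],
    [[0,12,0],0,0],
    [[0,14,0],0,0],
    [[0,15,0],0,0],
    [[0,15,0],0,0]
  ]
}}

```text
t: 6.22
position: [0.4787, 0.1147, 0.0801]
ee_rot: [0.001, -0.414, 0.91, -0.001]
contact_force: [-2.0, -1.1, 17.9]
opening: 0.002
```

{"method": "jog_arm", "body": {
  "moves": [
    [[0,0.5,0],0,0],
    [[0,1,0],0,0],
    [[0,1.5,0],0,0],
    [[0,2,0],0,0],
    [[0,2.5,0],0,0],
    [[0,3,0],0,0]
  ]
}}

```text
t: 6.72
position: [0.4767, 0.1165, 0.0801]
ee_rot: [0.002, -0.414, 0.91, -0.001]
contact_force: [0.1, -2.4, 16.8]
opening: 0.005
```

{"method": "jog_arm", "body": {
  "moves": [
    [[0,0.5,0],0,0],
    [[0,1,0],0,0],
    [[0,1.5,0],0,0],
    [[0,2,0],0,0],
    [[0,2,0],0,0]
  ]
}}

```text
t: 7.13
position: [0.4751, 0.1179, 0.0801]
ee_rot: [0.001, -0.414, 0.91, -0.001]
contact_force: [-0.1, -1.3, 17.0]
opening: 0.006
```

{"method": "jog_arm", "body": {
  "moves": [
    [[0,0.5,0],0,0],
    [[0,1,0],0,0],
    [[0,1.5,0],0,0],
    [[0,1.5,0],0,0]
  ]
}}

```text
t: 7.47
position: [0.4743, 0.1186, 0.0802]
ee_rot: [0.002, -0.414, 0.91, -0.001]
contact_force: [1.2, -3.6, 15.7]
opening: 0.007
```

{"method": "jog_arm", "body": {
  "moves": [
    [[0,0.5,0],0,0],
    [[0,1,0],0,0],
    [[0,1,0],0,0]
  ]
}}

```text
t: 7.72
position: [0.4741, 0.119, 0.0802]
ee_rot: [0.002, -0.414, 0.91, -0.001]
contact_force: [4.0, -7.5, 12.9]
opening: 0.009
```

Run:
```python
from rig import ctrl
from h import *
s=ctrl.state();T,c=pickle.load(open("w1.pkl","rb"));print((np.linalg.inv(T)@np.r_[s["position"],1]*1000).round(2),T[:3,:3].T@s["contact_force"])
c=ctrl.snapshot("wrist");s=ctrl.state();print(T[:3,:3].T@s["contact_force"])
cv2.imwrite("pics/w4.png",cv2.resize(c["color"][150:270,130:430,::-1],None,fx=2.6,fy=2.6,interpolation=cv2.INTER_CUBIC))
```

```text
[   9.14   41.39  105.56 1000.  ] [  3.05324519  -7.9241278  -12.91251475]
[  3.40342246  -7.38879656 -13.66871347]
```

View pics/w4.png

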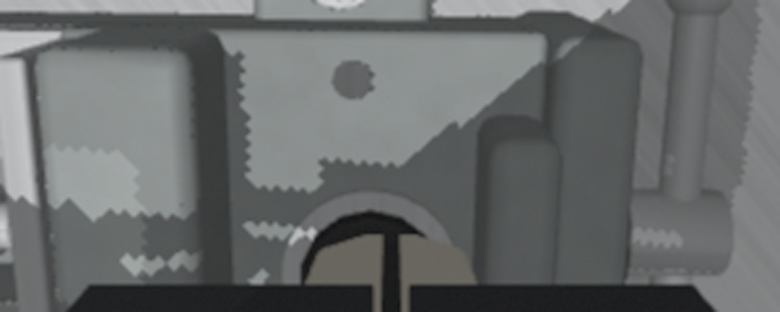

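The lug is seated against the bracket (crop columns 480–560, with no gap), and the lateral force rose to 8 N with no further motion. I'll relax 1 mm sideways while keeping the button down, then lift straight up.

{"method": "jog_arm", "body": {
  "moves": [
    [[0,-0.5,0],0,0],
    [[0,-1,0],0,0],
    [[0,-1,0],0,0],
    [[0,-1,-2],0,0],
    [[0,-1,-5],0,0],
    [[0,-1,-8],0,0],
    [[0,-1,-12],0,0],
    [[0,-1,-20],0,0],
    [[0,-1,-40],0,0],
    [[0,-1,-80],0,0],
    [[0,-1,-110],0,0],
    [[0,-1,-110],0,0]
  ]
}}

```text
t: 8.77
position: [0.4746, 0.1193, 0.1942]
ee_rot: [0.004, -0.414, 0.91, -0.001]
contact_force: [0.6, -0.1, 1.2]
opening: 0.006
```

{"method": "jog_arm", "body": {
  "moves": [
    [[0,-30,0],0,0],
    [[0,-60,0],0,0],
    [[0,-60,0],0,0],
    [[0,-60,0],0,0],
    [[0,-60,0],0,0]
  ]
}}

```text
t: 9.18
position: [0.517, 0.0796, 0.1882]
ee_rot: [-0.001, -0.414, 0.91, 0.0]
contact_force: [-0.1, -0.2, -0.0]
opening: 0.002
```

Run:
```python
from rig import ctrl
from h import *
from scipy.spatial.transform import Rotation as R
s=ctrl.state();c=ctrl.snapshot("wrist");print(s["t"],s["position"],s["contact_force"])
T=np.eye(4);T[:3,:3]=R.from_quat(s["ee_rot"],scalar_first=True).as_matrix();T[:3,3]=s["position"]
pickle.dump((T,c),open("w5.pkl","wb"))
cv2.imwrite("pics/w5.png",c["color"][:,:,::-1])
```

```text
9.1833 [0.51702538 0.07961836 0.18818984] [-0.09736003 -0.2489436  -0.02209655]
```

View pics/w5.png

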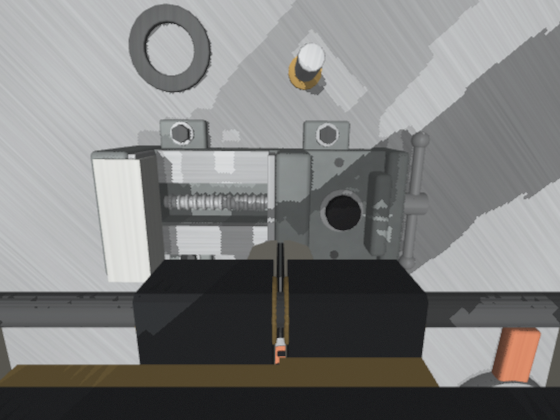

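The jaw is fully back, with the lug (columns 370–392) on the bracket and the button clear at (343,212). Now a numeric check of button travel and diameter (up or down), and of the lug-to-bracket gap.

Run:
```python
from h import *
B=[]
for fn,u,v in(("w1.pkl",229,198),("w5.pkl",343,212)):
    T,c=pickle.load(open(fn,"rb"));W=T@c["tool_from_camera"]
    b,st=blob(c,u,v,24,70);l=[onz(c,x,b[1],.073,W) for x in(st[0],st[0]+st[2])]
    B.append((l[0]+l[1])/2);print(fn,b,st,"diam",np.linalg.norm(l[0]-l[1]))
print("travel",np.linalg.norm(B[1]-B[0]))
for r in(165,185,235): print(c["color"][r,362:410].mean(1).astype(int))
```

```text
w1.pkl [228.65883555 199.99897855] [211 183  36  35 979] diam 0.029597721054456363
w5.pkl [342.62769231 212.24820513] [325 195  36  36 975] diam 0.030163750691801976
travel 0.07804720805283846
[ 81  80  81  82  81  81  82  81  82  82  82  81  81  81  81  81  80  81
  82  82  82  80  68  58  56  60  66  72  76  79  82  83  84  85  84  94
 101 100 101  99  99  99  97  96  93  94  98  99]
[ 81  81  81  82  82  72  60  57  56  56  57  57  59  65  71  74  77  79
  81  82  81  82  81  82  81  81  80  79  76  74  78  83  82  82  92 100
  99  99  99  99  99  96  94  94  98 103 103  90]
[101  89  67  56  56  56  55  57  60  67  79  88  91  95  97  99  99 112
 120 120 119 134 141 130 121 137 152 151 136 110  99 100  98  98  98  98
  96  92  91  97 108 114  95  83  97 105 113 121]
```

Button diameter on the "up" plane is 30.2 mm, so it has sprung up. Image travel is 78 mm against 80 mm of tool motion, and the gap is hidden from this angle. I'll look at the stop from above the bracket.

{"method": "jog_arm", "body": {
  "moves": [
    [[0,30,-10],0,0],
    [[0,60,-10],0,0],
    [[0,90,-10],0,0],
    [[0,105,-10],0,0],
    [[0,105,-10],0,0],
    [[0,105,-10],0,0],
    [[0,105,-10],0,0]
  ]
}}

```text
t: 9.82
position: [0.439, 0.1484, 0.1989]
ee_rot: [0.0, -0.414, 0.91, -0.0]
contact_force: [0.2, -0.2, -0.7]
opening: 0.005
```

Run:
```python
from rig import ctrl
from h import *
from scipy.spatial.transform import Rotation as R
s=ctrl.state();c=ctrl.snapshot("wrist");print(s["t"],s["position"],s["contact_force"])
T=np.eye(4);T[:3,:3]=R.from_quat(s["ee_rot"],scalar_first=True).as_matrix();T[:3,3]=s["position"]
pickle.dump((T,c),open("w6.pkl","wb"))
cv2.imwrite("pics/w6.png",cv2.resize(c["color"][120:280,150:350,::-1],None,fx=3.7,fy=3.7,interpolation=cv2.INTER_CUBIC))
```

```text
9.8167 [0.43904503 0.14838152 0.19892343] [ 0.24228819 -0.23439471 -0.6529872 ]
```

View pics/w6.png

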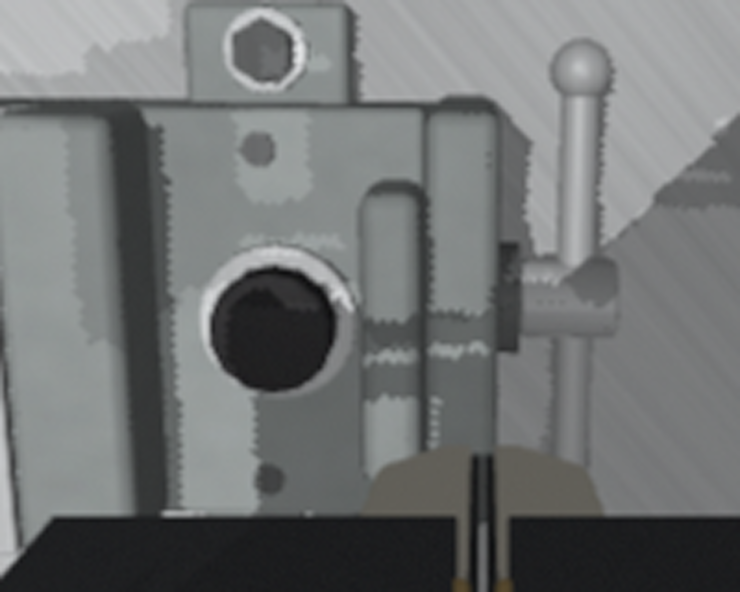

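Seen nearly square from above, lug and bracket meet at crop column 425 with no open gap. The button stands proud of its ring at (272,328). I'll hand in.

```bash
python3 -c "
from rig import ctrl
print(ctrl.sign_off())"
```

```text
the job is handed in; nothing more can be done
None
```

The vice is fully open and handed in, at about 10 s of the 38 s allowed. I pressed the button to its stop with the shut fingers (vertical force 13–18 N). With it held down, I slid the jaw back about 80 mm at roughly 1.5–3 N until its rear lug met the end bracket. There the push peaked at about 8 N; I backed off 1 mm and lifted straight up.

Last checks:
- **Jaw at the stop:** the final overhead view shows the lug against the bracket with no visible gap.
- **Button up:** its measured diameter was 30.2 mm on the "up" plane, against 30 mm given. I did not tug the jaw to test the lock.
- **Arm clear:** the arm is well above everything with no contact force.
- **Loose parts:** I never went near them. The jaw cover, piston and ring looked undisturbed in the last wide view. I did not measure them again, and the barrel was out of that view.

**Disagreement:** the jaw's travel came out at 78 mm from the images and about 80 mm from the tool motion. That is within the roughly 2 mm calibration, or a small finger slip at the stop.

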